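# Clamp the tube rack on the mixer

## Task

Only push with the fingertips, lift nothing: push the tube rack along the mixer deck until it is fully home against the end stop. Then push the red clamp lever over, away from the rack and down, past its dead point until it snaps into lock and the clamp foot holds the rack down. Leave the tubes in the rack and do not disturb the small bottles standing beside the mixer.

Things in the scene. Friction and masses are not known exactly. Their poses are not given: they have to be found in the camera images.
- mixer: Low white tube mixer, 118 (x) x 256 (y) mm, fixed; place and yaw vary. Origin: centre of its underside; y runs along the deck toward the clamp, z up. Aluminium deck at z = 40 mm. Guide rails along y, 12 mm high, inner faces x = +-29 mm. Dark end stop, 24 mm high, face at y = 66.5 mm. Clamp bracket behind it, y 84 to 119 mm, top at z = 134 mm. Rack, stop, clamp and lever are in line at x = 0.
- rack: Grey moulded tube rack, 53 (x) x 102 (y) x 58 (z) mm, about 0.1 kg, loose on the deck between the rails; origin at the centre of its underside, axes parallel to the mixer's. It starts 40 to 80 mm short of home; push its -y end wall (53 x 58 mm, 51 mm from the origin) toward the mixer's +y. Tubes stand only in the half away from the clamp.
- rack_home (a point): Fixed point on the deck where the rack's origin comes when it is fully home: 15 mm along +y from the mixer's origin, 40 mm above it.
- clamp_lever (a joint): Angle of the red lever (rad): 0 open (upright, leaning 0.1 toward the rack); grows as it swings to the mixer's +y and down; 1.6 locked at its stop (0.07 above level). Its spring resists with up to 0.6 N m, has its dead point at 1.13, throws the lever back open if let go before that and snaps it to 1.6 beyond. Hinge damping 0.12 N m s/rad.
- lever_pivot (a point): Fixed point on the lever's hinge axis, 130 mm above the worktop and 104 mm along +y from the mixer's origin. The axis runs along the mixer's x.
- lever_grip (a point): Point on the lever's centre line 95 mm from its pivot, where to push (moves with the lever). The lever is 120 mm long from the pivot; its outer 80 mm is a round red grip 18 mm thick.
- clamp_foot: Black rubber foot, 18 mm wide, on the clamp arm that the lever drives; origin on the arm, 28 mm above the foot's underside. Open, the arm stands raised on the rack side of the lever, its top about 175 mm above the worktop: go in above that. Locked, the foot presses on the rack's cross bars, 54 mm above the deck, 20 mm from the rack's centre toward the clamp, with about 5 N.
- sample_1: Purple-capped sample tube, 17 mm wide, 88 mm tall, origin at its bottom end, loose in a well of the rack; its top stands 132 mm above the worktop.
- sample_2: Red-capped sample tube, 17 mm wide, 88 mm tall, origin at its bottom end, loose in a well of the rack; its top stands 132 mm above the worktop.
- sample_3: Purple-capped sample tube, 17 mm wide, 88 mm tall, origin at its bottom end, loose in a well of the rack; its top stands 132 mm above the worktop.
- dropper_y: Small dropper bottle with black teat and yellow band, 21 mm wide, 77 mm tall, loose on the worktop just beyond the lever end of the mixer; origin at the centre of its underside. Leave it alone.
- antiserum_b: White reagent bottle with red cap, 24 mm wide, 61 mm tall, loose on the worktop on the far side of the mixer, toward the wall; origin at the centre of its underside. Leave it alone.
- dropper_b: Small dropper bottle with black teat and blue band, 21 mm wide, 77 mm tall, loose on the worktop on the far side of the mixer, toward the wall; origin at the centre of its underside. Leave it alone.
Mind the look-alikes: they are no part of the job. What is shaped like the rack but green or orange is not meant.

How it is judged (in metres and radians):
On the way, in this order (a step that is already met when the one before it is completed fails the run):
1. the rack is fully home against the end stop while the clamp is still open (y of rack in the frame of mixer between 0.01 and 0.02 m and z of rack in the frame of mixer below 0.046 m and angle between rack's own z axis and vertical below 0.08 rad and value of joint clamp_lever below 0.6 rad), for 0.2 s.
2. the lever has snapped into lock (y of rack in the frame of mixer between 0.01 and 0.02 m and z of rack in the frame of mixer below 0.046 m and angle between rack's own z axis and vertical below 0.08 rad and value of joint clamp_lever above 1.5 rad), for 0.2 s.
At the end, for the whole second after the job is handed in: The rack rests flat on the deck within 5 mm of home along the deck; the tubes stand in its wells (bottoms under 12 mm above its underside, within 45 mm of its centre, tilt under 0.3 rad); the lever is locked (above 1.5 rad); the foot presses on the rack with over 2 N; the rack is at rest (all of step 2 and contact force between clamp_foot and rack above 2 N and z of each of sample_1, sample_2, sample_3 in the frame of rack below 0.012 m and horizontal distance between each of sample_1, sample_2, sample_3 and rack below 0.045 m and angle between each of sample_1, sample_2, sample_3's own z axis and vertical below 0.3 rad and linear speed of rack below 0.02 m/s); the robot touches nothing.
It fails at once if the rack is lifted or tipped (z of rack in the frame of mixer above 0.055 m or angle between rack's own z axis and vertical above 0.2 rad).
It fails at once if a tube is pulled up out of its well (z of any of sample_1, sample_2, sample_3 in the frame of rack above 0.02 m).
It fails at once if a bottle beside the mixer is moved by more than 15 mm or tipped over (distance of any of dropper_y, antiserum_b, dropper_b from where it was at the start of the episode above 0.015 m or angle between any of dropper_y, antiserum_b, dropper_b's own z axis and vertical above 0.5 rad).
It also fails if it takes over 48 s, if anything falls off the work surface, if the arm or the gripper's body presses on something with over 40 N, if the wrist force passes 120 N, or if a joint passes its speed limit or range.

## Robot

A 7-joint arm with a two-finger parallel gripper is mounted at the origin on the work surface; the furniture and walls round the work are solid. World frame = base frame: x ahead of the robot, y to its left, z up, the work surface at z = 0. Lengths are in m, angles in degrees, forces in N, time in s.
With the tool pointing down it reaches from about 0.425 to 1.025 m from the base axis. Payload 9.4 kg.
Tool frame: the origin (TCP) lies midway between the tips of the shut fingers; the grasp point (between the pads) lies r.grasp_offset behind it (r.grasp_offset is the distance from the TCP to the grasp point, in m); z points along the fingers, y is the line along which they close (so a half turn about z gives the same grasp; the last joint's range is limited). The gripper opens to 93 mm and grips with 3 to 60 N. Pads are 15 mm wide; open, the fingers measure 128 mm over their backs; the gripper's body (75 mm by 188 mm) begins 65 mm behind the grasp point.
Start: joints at [-73.894, 34.337, -0.143, 91.639, 0.103, 54.024, -4.572], TCP at [0.254, 0.679, 0.219] pointing down, gripper open.
Joint ranges: [-147.43, 147.43], [-19.82, 112.94], [-74.19, 73.91], [6.32, 146.72], [-59.91, 239.91], [6.04, 106.73], [-150.56, 150.56]. Speed limits (degrees/s): [127.2, 127.2, 172.46, 172.46, 180, 180, 180].

## Interface

Orientations are given as [roll, pitch, yaw] about the fixed x, y, z axes, in that order (R = Rz(yaw) Ry(pitch) Rx(roll)).
In Python, from workcell import r gives the robot as it stands.
- The arm moves only by the tool arm_command, never from a script. Its argument "steps" is a list that holds one entry, the list of rows, each a list of 6 numbers: the shift along the tool's x, y, z normalised to -1 to 1, where 1 is 0.2 m, then the turn, a rotation vector about the tool's x, y, z normalised to -1 to 1, where 1 is 2 rad. In form: [[[x, y, z, ax, ay, az], ...]]. A call has 1 to 10 rows; each row shifts and turns the commanded pose from where the row before left it, along the tool's axes as they then stand; what a row does not reach is not made up. A row lasts 1/10 s, in which the tool goes at most 50 mm and 8.59 degrees, less where a joint would pass 70% of its speed; a pose out of reach is approached as far as the arm can. A call with a number of a shift or a turn outside -1 to 1 is refused whole. A call with a gripper value outside its range is refused whole. "fingers" is the opening, from 0 (shut) to 1 (fully open), set as the call begins (left out, the last holds). The fingers move at their own pace and stop on an object; "newtons" is the grip in N (left out, the last holds). Time passes only in rows, so rows that do not move let the fingers close. It gives the time, the measured TCP pose, the force, the opening and the grip force at its end, in the units of the state.
- r.observe(): the state, without advancing time (a new reading comes with each control period).
- r.snapshot(name): name is "scene" or "top" or "wrist"; returns (picture, depth): 384x512x3 uint8, blue, green, red; 384x512 float32, m along the optical axis (not along the pixel's ray), 0 where there is no reading.
- r.calibration(name): a dict with "intrinsics" (3x3 intrinsics, pixels), "dist_coeffs" ([k1, k2, p1, p2, k3] as OpenCV has them; the pictures are not rectified), "R" (3x3) and "t" (3): a world point X has camera coordinates R X + t. Camera axes: x right, y down, z forward; pixel columns grow to the right and rows downward; lengths in m; the calibration is good to about 2 mm. A picture is of the moment at which its call begins: read the wrist's pose just before it. calibration takes no time and is no camera call; for the wrist camera it gives the pose at the moment of the call.
- r.sign_off(): hands the job in; it is judged then, once.
Trained networks look in the newest picture that a camera, given by its name, has taken for a name from the list of things; names that differ only in an ending like _2 or _b are one class to them, and where a whole thing is asked for, a point or a joint stands for the part that bears it (a point fixed in the world has none). Each returns a list of dicts, best first, with "conf" (0 to 1); they miss things now and then, are a little off and sometimes report something else, mostly with a low value. They report only what shows in the picture. A call takes as long as a camera call. They do not tell look-alikes from the thing itself.
- r.spot_in(camera, label): "rect" ([left, top, right, bottom] in pixels, round what is visible of it).
The state is a dict: "time": time; "qpos": joint angles; "joint_vel": joint speeds; "joint_efforts": joint torques, N m; "position": TCP position; "orientation": TCP orientation; "ft_force": force on the tool from outside, world axes, zero at the start; "torque": the same for the moment, N m; "opening": opening from 0.0 (shut) to 1.0 (fully open); "gripper_force": force on a finger pad.
Only numpy, scipy, OpenCV 4.12 (cv2) and the standard library are available. Lean on these libraries where they do the work, as an engineer would, in place of code of your own. Each camera call takes 0.05 s, during which the arm holds its last target. There are 200 camera calls.

## Working session

There is one attempt and no reset: what is moved stays moved. The work goes in short steps, Python scripts to look and compute and a tool call to move; the robot and the scene stay as the last step left them, time stands still between calls to the robot, and variables do not carry over. Pictures are saved under pics/ and viewed, at most 10 in all, crops included, and the job is handed in when it is done.

Besides the shell and the picture viewer there is one more tool, called after "Call:" as name(argument=value, ...) on one line, values as JSON. arm_command: Moves the arm, as the interface text tells. Its arguments: {"type":"object","properties":{"steps":{"type":"array"},"fingers":{"type":"number"},"newtons":{"type":"number"}},"required":["steps"]}

```bash
mkdir -p pics; cat > h.py <<'E'
import numpy as np, cv2
from workcell import r
def pts(cam,dep):
    c=r.calibration(cam);K=np.array(c["intrinsics"]);d=np.array(c["dist_coeffs"])
    h,w=dep.shape;u,v=np.meshgrid(np.arange(w),np.arange(h))
    p=cv2.undistortPoints(np.stack([u,v],-1).reshape(-1,1,2).astype(float),K,d).reshape(h,w,2)
    P=np.dstack([p*dep[...,None],dep])
    P=(P-np.array(c["t"]))@np.array(c["R"])
    P[dep<=0]=np.nan
    return P
E
python3 - <<'E'
from h import *
ims=[]
for c in("scene","top"):
    im,d=r.snapshot(c);P=pts(c,d);np.savez(f"{c}.npz",im=im,d=d,P=P)
    cv2.imwrite(f"pics/{c}.png",im)
    for l in("mixer","rack","clamp_lever","clamp_foot","sample_1","dropper_y","antiserum_b"):
        for b in r.spot_in(c,l)[:4]:
            x=b["rect"];u,v=int((x[0]+x[2])/2),int((x[1]+x[3])/2)
            print(c,l,round(b["conf"],2),np.round(x),np.round(P[v,u],3))
print(r.observe()); print(r.grasp_offset)
E
```

```text
scene mixer 0.79 [168. 191. 274. 302.] [0.505 0.137 0.04 ]
scene rack 0.94 [258. 262. 304. 316.] [0.326 0.131 0.001]
scene rack 0.81 [296. 175. 334. 205.] [ 0.493 -0.282  0.03 ]
scene rack 0.8 [275. 204. 318. 232.] [ 0.448 -0.109  0.03 ]
scene rack 0.72 [223. 217. 263. 255.] [0.488 0.073 0.045]
scene clamp_lever 0.9 [179. 184. 194. 238.] [0.483 0.253 0.205]
scene clamp_foot 0.45 [205. 218. 212. 226.] [0.483 0.194 0.149]
scene sample_1 0.18 [224. 213. 233. 228.] [0.56  0.052 0.054]
scene dropper_y 0.71 [165. 296. 177. 327.] [0.431 0.362 0.04 ]
scene dropper_y 0.61 [224. 215. 228. 225.] [0.557 0.062 0.06 ]
scene dropper_y 0.29 [222. 215. 263. 255.] [0.494 0.07  0.046]
top mixer 0.89 [162. 164. 263. 209.] [0.475 0.154 0.042]
top mixer 0.61 [244. 154. 250. 161.] [0.554 0.053 0.061]
top rack 0.97 [285. 177. 327. 216.] [ 0.442 -0.109  0.054]
top rack 0.81 [215. 171. 255. 194.] [0.477 0.086 0.099]
top rack 0.8 [199. 222. 229. 262.] [0.32  0.146 0.055]
top rack 0.77 [350. 160. 374. 201.] [ 0.491 -0.283  0.026]
top clamp_lever 0.49 [164. 168. 173. 179.] [0.476 0.237 0.243]
top clamp_foot 0.51
[... 240 characters left out ...]
 'qpos': array([-73.89341092,  34.33553595,  -0.14304074,  91.63915345,
         0.1038248 ,  54.02464582,  -4.5694797 ]), 'joint_vel': array([ 0.06337622, -0.05300947,  0.06054733, -0.07252049,  0.10899754,
       -0.02162652, -0.10242478]), 'joint_efforts': array([-1.26955547e-03, -7.64751005e+01,  1.49588954e+00, -2.52714354e+01,
       -5.23142726e-02,  1.02599271e-02,  2.28683803e-05]), 'position': array([0.25392559, 0.67907382, 0.21863903]), 'orientation': array([1.79998947e+02, 3.26921017e-03, 1.59503036e+02]), 'ft_force': array([-0.97619099, -0.58971444,  0.0585733 ]), 'torque': array([ 0.00029783,  0.02978353, -0.02516315]), 'gripper_force': 0.0, 'opening': 1.002523553395048}
0.0188
```

View pics/scene.png

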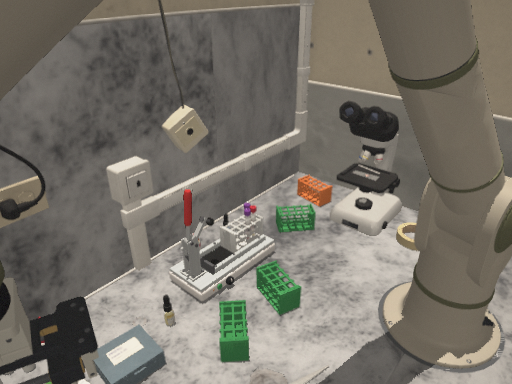

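View pics/top.png

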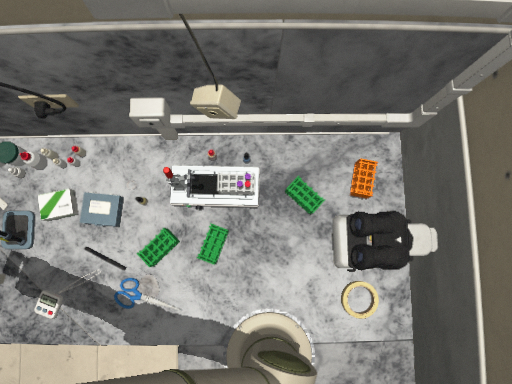

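Candidates for the rack:
- Pale grey rack on the mixer deck: top view (235,183), scene view (243,236).
- Green look-alikes: top view (158,247), (213,243) and (304,195).
- Orange look-alike: top view (363,178).

I choose the grey one on the deck. The red lever is at top (168,173) and scene (187,210). The droppers are at top (141,200) and (246,157), and the antiserum bottle is at (212,154). Next I check the choice in a crop and fit the mixer pose.

```bash
python3 - <<'E'
from h import *
T=np.load("top.npz");S=np.load("scene.npz")
cv2.imwrite("pics/crop.png",cv2.resize(T["im"][140:220,130:280],None,fx=5,fy=5,interpolation=cv2.INTER_CUBIC))
A=T["P"].reshape(-1,3);B=S["P"].reshape(-1,3)
# mixer base outline from the top view: z .025-.056
box=lambda P:(P[:,0]>.39)&(P[:,0]<.545)&(P[:,1]>-.03)&(P[:,1]<.32)
for nm,P in(("top",A),("scene",B)):
    m=box(P)&(P[:,2]>.03)&(P[:,2]<.058)
    rc=cv2.minAreaRect(P[m,:2].astype(np.float32)*1000);print(nm,"mixer rect",rc,m.sum())
    m=box(P)&(P[:,2]>.092)&(P[:,2]<.104)&(P[:,1]<.17)
    print(nm,"rack top",cv2.minAreaRect(P[m,:2].astype(np.float32)*1000),m.sum())
    m=box(P)&(P[:,2]>.11)&(P[:,2]<.14)&(P[:,1]<.17);print(" tubes",np.round(np.nanmean(P[m],0),3),m.sum(),np.nanmax(P[m,2]) if m.any() else 0)
    m=box(P)&(P[:,2]>.185);print(" lever>185 min/mean/max",np.round([P[m].min(0),P[m].mean(0),P[m].max(0)],3))
    m=box(P)&(P[:,2]>.14)&(P[:,2]<.185)&(P[:,1]<.225);print(" arm",np.round([P[m].min(0),P[m].mean(0),P[m].max(0)],3))
    m=(P[:,0]>.3)&(P[:,0]<.66)&(P[:,1]>-.2)&(P[:,1]<.45)&(P[:,2]>.26);print(" high obst",m.sum(),np.round([P[m].min(0),P[m].max(0)],3) if m.any() else'')
# red lever mask scene
im=S["im"].astype(int);m=(im[...,2]>110)&(im[...,1]<70)&(im[...,0]<80);P=S["P"][m];P=P[(P[:,2]>.16)&(P[:,1]>.15)&(P[:,1]<.32)]
print("red",len(P),np.round([P.min(0),P.mean(0),P.max(0)],3))
# hanging box & wall
for n,(u,v) in{"box":(216,103),"bar":(250,121),"outlet":(150,110),"wall":(220,60)}.items():print(n,np.round(T["P"][v,u],3))
E
```

```text
top mixer rect ((478.9053649902344, 146.24948120117188), (252.72744750976562, 115.3149185180664), 88.10108184814453) 2501
top rack top ((477.5850524902344, 83.0089111328125), (102.28777313232422, 52.1033935546875), 87.78685760498047) 334
 tubes [0.472 0.059 0.131] 101 0.13642978515723791
 lever>185 min/mean/max [[0.474 0.233 0.185]
 [0.479 0.24  0.232]
 [0.489 0.251 0.253]]
 arm [[0.472 0.178 0.142]
 [0.48  0.199 0.158]
 [0.488 0.224 0.174]]
 high obst 38170 [[ 0.301 -0.2    0.26 ]
 [ 0.66   0.45   0.678]]
scene mixer rect ((477.6147766113281, 152.58412170410156), (254.26919555664062, 117.9731674194336), 88.00137329101562) 2505
scene rack top ((479.8229064941406, 87.7004165649414), (103.82484436035156, 54.439903259277344), 88.82695007324219) 353
 tubes [0.471 0.067 0.126] 160 0.13542926068284208
 lever>185 min/mean/max [[0.476 0.237 0.185]
 [0.48  0.25  0.22 ]
 [0.491 0.259 0.253]]
 arm [[0.473 0.183 0.142]
 [0.481 0.207 0.157]
 [0.491 0.225 0.173]]
 high obst 33999 [[ 0.3   -0.2    0.26 ]
 [ 0.66   0.45   0.603]]
red 250 [[0.476 0.24  0.171]
 [0.48  0.251 0.213]
 [0.489 0.259 0.253]]
box [0.597 0.115 0.369]
bar [0.624 0.044 0.17 ]
outlet [0.614 0.273 0.285]
wall [0.643 0.1   0.463]
```

View pics/crop.png

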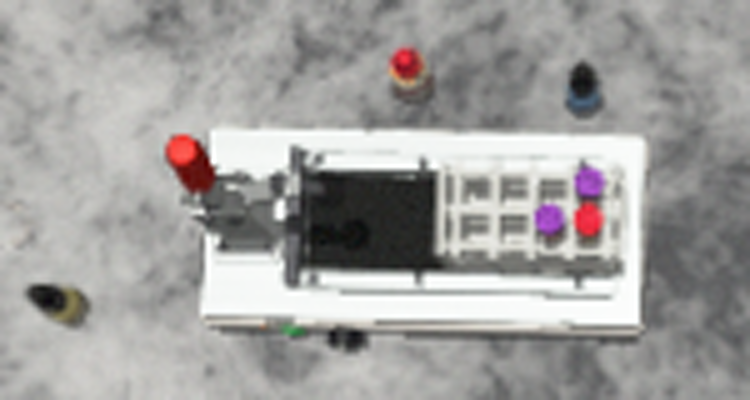

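The crop shows the off-white rack with three tubes on the dark deck, with its free end wall at the right, (622,220). The lever is at the left, (185,155), and the bottles stand clear. The centre is about (0.478, 0.150), yaw is about -1.8°, and the rack is about 79 mm short of home. Before moving I check the hanging box for clearance.

```bash
python3 - <<'E'
from h import *
for n,(a,b,c,d) in{"top":(185,80,245,120),"scene":(160,100,212,155)}.items():
    P=np.load(n+".npz")["P"][b:d,a:c].reshape(-1,3);P=P[(P[:,0]<.63)&(P[:,2]>.22)]
    print(n,np.round(np.nanpercentile(P,[0,2,50,98,100],axis=0),3))
P=np.load("scene.npz")["P"].reshape(-1,3);m=(P[:,0]>.5)&(P[:,0]<.6)&(P[:,1]>-.1)&(P[:,1]<.4)&(P[:,2]>.13);print(np.round(np.nanpercentile(P[m],[0,50,100],axis=0),3),m.sum())
E
```

```text
top [[0.585 0.067 0.271]
 [0.588 0.072 0.29 ]
 [0.605 0.113 0.343]
 [0.629 0.167 0.372]
 [0.63  0.174 0.407]]
scene [[0.585 0.078 0.269]
 [0.588 0.09  0.276]
 [0.6   0.134 0.326]
 [0.628 0.173 0.369]
 [0.63  0.179 0.384]]
[[0.585 0.078 0.208]
 [0.596 0.136 0.294]
 [0.6   0.321 0.37 ]] 1097
```

Call:
arm_command(steps=[[[-0.15,-0.06,-0.1,0,0,0.031],[-0.18,-0.06,-0.1,0,0,0.031],[-0.18,-0.06,-0.1,0,0,0.031],[-0.18,-0.06,-0.1,0,0,0.031],[-0.18,-0.06,0,0,0,0.031],[-0.18,-0.06,0,0,0,0.031],[-0.18,-0.06,0,0,0,0.031],[-0.18,-0.06,0,0,0,0.031],[-0.18,-0.06,0,0,0,0.031],[-0.18,-0.06,0,0,0,0.031]]], fingers=0, newtons=20)

```text
time: 1.8
position: [0.4636, 0.3741, 0.2988]
orientation: [180.0, 0.0, 123.8]
ft_force: [1.0, 0.4, -0.4]
opening: 0.189
gripper_force: 0.0
```

```bash
python3 - <<'E'
import numpy as np
p=np.array([.4636,.3741]);yaw=123.8
W=[(.452,.345),(.443,.305),(.44,.262),(.438,.218),(.438,.172),(.438,.127),(.442,.083),(.45,.045),(.462,.012),(.473,-.01)]
dy=35.6/10
for w in W:
    a=np.radians(yaw);d=np.array(w)-p
    s=np.round([(d@[np.cos(a),np.sin(a)])/.2,(d@[np.sin(a),-np.cos(a)])/.2],2);print(list(s))
    p=p+.2*(s[0]*np.array([np.cos(a),np.sin(a)])+s[1]*np.array([np.sin(a),-np.cos(a)]));yaw-=dy
print(p,yaw)
E
```

```text
[np.float64(-0.09), np.float64(-0.13)]
[np.float64(-0.15), np.float64(-0.14)]
[np.float64(-0.18), np.float64(-0.11)]
[np.float64(-0.2), np.float64(-0.09)]
[np.float64(-0.22), np.float64(-0.08)]
[np.float64(-0.22), np.float64(-0.06)]
[np.float64(-0.22), np.float64(-0.03)]
[np.float64(-0.19), np.float64(0.01)]
[np.float64(-0.17), np.float64(0.04)]
[np.float64(-0.11), np.float64(0.05)]
[ 0.47208244 -0.0099512 ] 88.19999999999997
```

Call:
arm_command(steps=[[[-0.09,-0.13,0,0,0,0.031],[-0.15,-0.14,0,0,0,0.031],[-0.18,-0.11,0,0,0,0.031],[-0.2,-0.09,0,0,0,0.031],[-0.22,-0.08,0,0,0,0.031],[-0.22,-0.06,0,0,0,0.031],[-0.22,-0.03,0,0,0,0.031],[-0.19,0.01,0,0,0,0.031],[-0.17,0.04,0,0,0,0.031],[-0.11,0.05,0,0,0,0.031]]])

```text
time: 2.8
position: [0.4729, -0.011, 0.2992]
orientation: [179.9, -0.0, 88.2]
ft_force: [0.5, 0.4, 0.2]
opening: 0.002
gripper_force: 0.0
```

Call:
arm_command(steps=[[[0,0,0.18,0,0,0],[0,0,0.2,0,0,0],[0,0,0.2,0,0,0],[0,0,0.2,0,0,0],[0,0,0.18,0,0,0],[0,0,0.13,0,0,0],[0,0,0.08,0,0,0],[0,0,0,0,0,0]]])

```text
time: 3.6
position: [0.4721, -0.0086, 0.063]
orientation: [-179.8, 0.0, 88.4]
ft_force: [-0.1, 0.5, 1.1]
opening: 0.006
gripper_force: 0.0
```

Call:
arm_command(steps=[[[0.03,0,0,0,0,0],[0.04,0,0,0,0,0],[0.04,0,0,0,0,0],[0.03,0,0,0,0,0],[0.02,0,0,0,0,0],[0.02,0,0,0,0,0],[0.02,0,0,0,0,0],[0.02,0,0,0,0,0],[0.03,0,0,0,0,0],[0.03,0,0,0,0,0]]])

```text
time: 4.6
position: [0.4743, 0.0478, 0.0646]
orientation: [-180.0, 0.0, 88.4]
ft_force: [0.5, -2.0, 0.5]
opening: 0.006
gripper_force: 0.8
```

Call:
arm_command(steps=[[[0.03,0,0,0,0,0],[0.03,0,0,0,0,0],[0.03,0,0,0,0,0],[0.03,0,0,0,0,0],[0.02,0,0,0,0,0],[0.02,0,0,0,0,0],[0.02,0,0,0,0,0],[0,0,0,0,0,0]]])

```text
time: 5.4
position: [0.4753, 0.0842, 0.0646]
orientation: [-180.0, -0.0, 88.5]
ft_force: [-0.3, -0.9, 0.1]
opening: 0.004
gripper_force: 0.0
```

Call:
arm_command(steps=[[[0.015,0,0,0,0,0],[0.015,0,0,0,0,0],[0.015,0,0,0,0,0],[0.015,0,0,0,0,0],[0.01,0,0,0,0,0],[0.01,0,0,0,0,0]]])

```text
time: 6.0
position: [0.4758, 0.0997, 0.0646]
orientation: [180.0, 0.0, 88.5]
ft_force: [0.6, -1.5, -0.2]
opening: 0.004
gripper_force: 0.5
```

```bash
python3 - <<'E'
from h import *
for c in("scene","top"):
    im,d=r.snapshot(c);P=pts(c,d);np.savez(f"{c}2.npz",im=im,d=d,P=P)
    A=P.reshape(-1,3);m=(A[:,0]>.42)&(A[:,0]<.53)&(A[:,2]>.088)&(A[:,2]<.104)&(A[:,1]>.1)&(A[:,1]<.225)
    print(c,m.sum(),np.round(np.percentile(A[m],[1,99],axis=0),3))
cv2.imwrite("pics/s2.png",cv2.resize(np.load("scene2.npz")["im"][170:310,150:310],None,fx=4,fy=4,interpolation=cv2.INTER_CUBIC))
o=r.observe();print(o["position"],o["ft_force"])
E
```

```text
scene 444 [[0.455 0.104 0.089]
 [0.507 0.214 0.103]]Traceback (most recent call last):
  File "<stdin>", line 5, in <module>
    return _quantile_unchecked(
        a, q, axis, out, overwrite_input, method, keepdims, weights)
    return _ureduce(a,
                    func=_quantile_ureduce_func,
    ...<5 lines>...
                    overwrite_input=overwrite_input,
                    method=method)
    r = func(a, **kwargs)
    result = _quantile(arr,
                       quantiles=q,
    ...<2 lines>...
                       out=out,
                       weights=wgt)
    slices_having_nans = np.isnan(arr[-1, ...])
                                  ~~~^^^^^^^^^
IndexError: index -1 is out of bounds for axis 0 with size 0
```

Not yet at the stop: only friction force so far. I continue in small steps until the force rises.

Call:
arm_command(steps=[[[0.01,0,0,0,0,0],[0.01,0,0,0,0,0],[0.01,0,0,0,0,0],[0,0,0,0,0,0]]])

```text
time: 6.5
position: [0.4755, 0.1046, 0.0647]
orientation: [-180.0, 0.1, 88.4]
ft_force: [-1.2, -4.9, 2.2]
opening: 0.007
gripper_force: 2.4
```

Call:
arm_command(steps=[[[0.01,0,0,0,0,0],[0,0,0,0,0,0]]])

```text
time: 6.7
position: [0.4752, 0.1047, 0.0647]
orientation: [-180.0, 0.2, 88.3]
ft_force: [-1.6, -11.3, 3.8]
opening: 0.005
gripper_force: 6.0
```

```bash
python3 - <<'E'
from h import *
im,d=r.snapshot("scene")
cv2.imwrite("pics/s3.png",cv2.resize(im[170:310,150:310],None,fx=4,fy=4,interpolation=cv2.INTER_CUBIC))
o=r.observe();print(o["position"],o["ft_force"])
E
```

```text
[0.47524388 0.10468574 0.06469099] [ -1.72470256 -11.04728894   4.14510811]
```

View pics/s3.png

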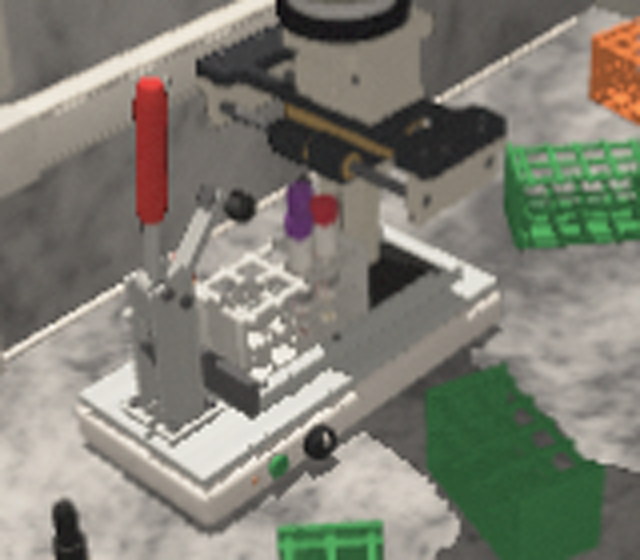

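The rack is against the dark stop at (240,380), the force rose to 11 N and the tubes are standing. I retreat, then go over to the lever.

Call:
arm_command(steps=[[[-0.03,0,0,0,0,0],[-0.08,0,0,0,0,0],[-0.08,-0.015,0,0,0,0],[0,0,-0.15,0,0,0],[0,0,-0.2,0,0,0],[0,0,-0.22,0,0,0],[0,0,-0.22,0,0,0],[0,0,-0.22,0,0,0],[0,0,-0.15,0,0,0],[0,0,0,0,0,0]]])

```text
time: 7.75
position: [0.4737, 0.0701, 0.3004]
orientation: [179.6, -0.2, 88.5]
ft_force: [-0.3, 0.1, 0.6]
opening: 0.006
gripper_force: 0.0
```

```bash
python3 - <<'E'
from h import *
o=r.observe();print(o["position"],o["orientation"])
for c in("scene",):
    im,d=r.snapshot(c);P=pts(c,d);A=P.reshape(-1,3)
    m=(A[:,0]>.42)&(A[:,0]<.53)&(A[:,2]>.092)&(A[:,2]<.104)&(A[:,1]>.08)&(A[:,1]<.228)
    B=A[m];print(c,m.sum(),np.round(np.percentile(B,[1,99],axis=0),3),cv2.minAreaRect(B[B[:,1]<.222,:2].astype(np.float32)*1000))
    cv2.imwrite("pics/s4.png",cv2.resize(im[170:310,150:310],None,fx=4,fy=4,interpolation=cv2.INTER_CUBIC))
    m=(im[...,2]>110)&(im[...,1]<70)&(im[...,0]<80);Q=P[m];Q=Q[(Q[:,2]>.16)&(Q[:,1]>.2)&(Q[:,1]<.32)];print(np.round([Q.min(0),Q.mean(0),Q.max(0)],3))
E
```

```text
[0.47374784 0.0701145  0.30036713] [179.63774247  -0.19759222  88.49536491]
scene 385 [[0.454 0.117 0.092]
 [0.506 0.219 0.103]] ((480.9877014160156, 166.90118408203125), (103.92225646972656, 54.221168518066406), 88.59303283691406)
[[0.474 0.24  0.172]
 [0.48  0.251 0.213]
 [0.488 0.259 0.251]]
```

View pics/s4.png

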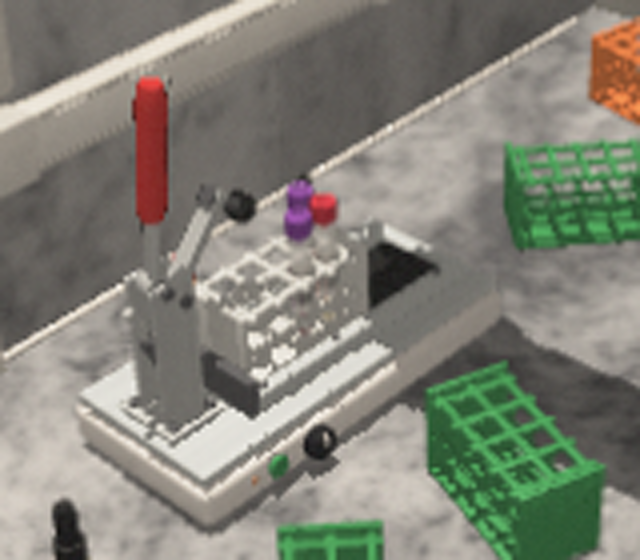

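The rack stayed home: its centre moved by 79 mm to scene y 0.167, against 0.168 expected. The tubes at (300,200) stand and the lever at (150,150) is open. Now to the rack side of the lever grip.

Call:
arm_command(steps=[[[0.1,0,0,0,0,0],[0.18,-0.01,0,0,0,0],[0.18,-0.01,0,0,0,0],[0.15,0,0,0,0,0],[0.06,0,0,0,0,0],[0,0,0.1,0,0,0],[0,0,0.15,0,0,0],[0,0,0.1,0,0,0],[0,0,0.04,0,0,0],[0,0,0,0,0,0]]])

```text
time: 8.8
position: [0.471, 0.2026, 0.2174]
orientation: [-179.9, 0.1, 88.4]
ft_force: [0.0, 0.0, -0.3]
opening: 0.006
gripper_force: 0.0
```

Call:
arm_command(steps=[[[0.03,0.01,0,0,0,0],[0.04,0.01,0,0,0,0],[0.04,0,0,0,0,0],[0.03,0,0,0,0,0],[0.03,0,0,0,0,0],[0.04,0,0,0,0,0],[0.04,0,0,0,0,0],[0.04,0,0,0,0,0],[0.02,0,0,0,0,0]]])

```text
time: 9.7
position: [0.4769, 0.2646, 0.2185]
orientation: [-180.0, 0.1, 88.4]
ft_force: [1.1, -8.1, -2.7]
opening: 0.003
gripper_force: 3.1
```

Call:
arm_command(steps=[[[0.044,0,0.01,0,0,0],[0.044,0,0.012,0,0,0],[0.044,0,0.015,0,0,0],[0.038,0,0.025,0,0,0],[0.038,0,0.028,0,0,0],[0.038,0,0.03,0,0,0],[0.026,0,0.032,0,0,0]]])

```text
time: 10.4
position: [0.4777, 0.3204, 0.1879]
orientation: [-179.9, 0.0, 88.5]
ft_force: [-2.7, -2.6, 0.2]
opening: 0.003
gripper_force: 1.2
```

Call:
arm_command(steps=[[[0.024,0,0.04,0,0,0],[0.024,0,0.045,0,0,0],[0.02,0,0.045,0,0,0],[0.01,0,0.03,0,0,0],[0,0,0,0,0,0]]])

```text
time: 10.9
position: [0.479, 0.3356, 0.1553]
orientation: [-180.0, 0.0, 88.5]
ft_force: [0.2, 0.6, 0.6]
opening: 0.007
gripper_force: 0.0
```

```bash
python3 - <<'E'
from h import *
im,d=r.snapshot("scene")
cv2.imwrite("pics/s5.png",cv2.resize(im[170:310,150:310],None,fx=4,fy=4,interpolation=cv2.INTER_CUBIC))
o=r.observe();print(o["position"],o["ft_force"])
E
```

```text
[0.47914493 0.3354143  0.15578631] [ 0.13825417 -0.25564561  0.31586216]
```

View pics/s5.png

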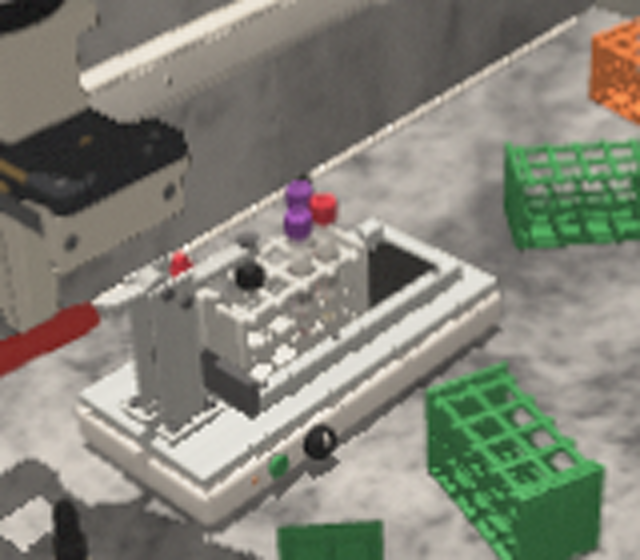

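The lever at (50,335) is down and the foot at (248,275) is on the rack. I retreat upward and verify.

Call:
arm_command(steps=[[[-0.02,0,-0.1,0,0,0],[0,0,-0.2,0,0,0],[0,0,-0.2,0,0,0],[0,0,-0.15,0,0,0],[0,0,0,0,0,0],[0,0,0,0,0,0]]])

```text
time: 11.55
position: [0.4791, 0.3315, 0.287]
orientation: [179.9, -0.1, 88.4]
ft_force: [-1.0, -0.2, 0.9]
opening: 0.01
gripper_force: 0.0
```

```bash
python3 - <<'E'
from h import *
o=r.observe();print(o["time"],o["position"],o["ft_force"])
im,d=r.snapshot("scene");P=pts("scene",d);A=P.reshape(-1,3)
cv2.imwrite("pics/s6.png",cv2.resize(im[170:340,130:310],None,fx=3.5,fy=3.5,interpolation=cv2.INTER_CUBIC))
m=(im[...,2]>90)&(im[...,1]<70)&(im[...,0]<80);Q=P[m];Q=Q[(abs(Q[:,0]-.48)<.02)&(Q[:,2]>.1)&(Q[:,1]>.27)&(Q[:,1]<.4)];print(len(Q),np.polyfit(Q[:,1],Q[:,2],1),np.round([Q.min(0),Q.max(0)],3))
B=A[(abs(A[:,0]-.48)<.05)&(A[:,2]>.092)&(A[:,2]<.104)&(A[:,1]>.08)&(A[:,1]<.222)];print(cv2.minAreaRect(B[:,:2].astype(np.float32)*1000))
E
```

```text
11.55 [0.47913511 0.33146294 0.28696643] [-0.97395848 -0.24282799  0.85397351]
262 [0.06497537 0.11876571] [[0.478 0.295 0.13 ]
 [0.493 0.376 0.148]]
((481.526123046875, 166.76986694335938), (104.65716552734375, 54.1108283996582), 87.80863189697266)
```

View pics/s6.png

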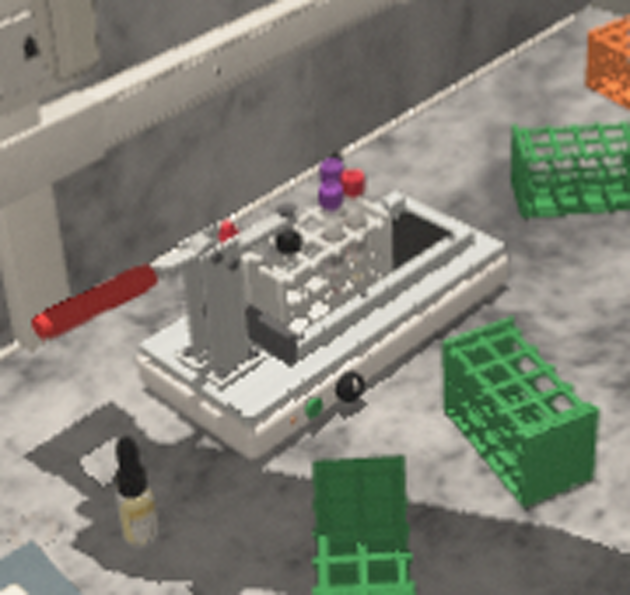

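The lever slopes 0.065 above level, which is locked. The rack is home, the tubes stand, the dropper at (135,495) is untouched and the robot is clear.

```bash
python3 -c "
from workcell import r
print(r.sign_off())"
```

```text
the job is handed in; nothing more can be done
None
```

I handed the job in after about 12 s on the robot's clock: the rack is home against the stop, the lever is locked with the foot down on the rack, and all three tubes are standing. In the last picture the yellow-band dropper stood undisturbed. I did not re-measure the two bottles on the wall side, and the hand-in gave no verdict.

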